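# Clear the folding hook and index the swivel vise to 60 degrees

## Task

The vise has to be turned to 60 degrees, but the fold-out hook stands in its swing: first lift the snap gauge off the hook and put it in the blue tray, then fold the empty hook flat against its bracket plate. After that, use the thick upright grip to swivel the vise counter-clockwise (seen from above) until its pointer is four clicks of 15 degrees past the long zero mark, and let go with it seated in that click. Leave the other things on the bench where they are.

Things in the scene. Friction and masses are not known exactly. Their poses are not given: they have to be found in the camera images.
- fixture: Fixed steel sub-plate 220 x 325 x 12 mm that carries the vise and the hook. Origin: on the vise's vertical swivel axis, at bench level. Its axes are the 'fixture axes' used below: z up, x about away from the robot, y about to the robot's left. Round the axis lies a flat aluminium ring (radius 104 mm, top 20 mm high) with a dark tick every 15 degrees.
- zero_mark (a point): Middle of the long thick tick on the ring, the zero mark, 92 mm from the swivel axis at -60 degrees from fixture x, 20 mm high. The fourth tick counter-clockwise from it lies straight along fixture +x.
- bracket (a point): Middle of the top edge, 137 mm high, of the face of the upright grey bracket plate that the hook folds against. The plate is 136 mm long along fixture x and 6 mm thick; this point is at fixture (-13, 200) mm.
- vise (a joint): Swivel angle (rad): 0 with the pointer at the long zero mark, growing counter-clockwise from above; pi/3 = 1.047 is wanted. A spring plunger clicks every 15 degrees (0.262 rad) and draws the vise to the nearest click when let go; passing a click takes about 9 N at the grip. Starts in a click from 2 before to 1 after zero; end stops at -0.87 and +1.83. Its tommy bar would strike the unfolded hook.
- grip (a point): Point 120 mm high on the axis of the thick black upright grip, 22 mm across, that stands on the vise's arm 102 mm from the swivel axis and rises from 61 to 140 mm above the bench. Its direction from the axis, counter-clockwise from fixture x, is 210 degrees plus the swivel angle. Jaws and the white ceramic block in them reach 115 mm high, within 56 mm of the axis.
- pointer (a point): Tip of the small dark pointer on the swivelling disc, 92 mm from the swivel axis, 35 mm high; its direction from the axis is -60 degrees plus the swivel angle, from fixture x.
- tommy (a point): Ball at the top of the thin upright tommy bar of the vise's screw, 117 mm from the swivel axis, opposite the grip, 145 mm high (its top 153 mm). It strikes the unfolded hook's bar and knocks it aside if the vise is swivelled too early. Not the grip to use.
- hook (a joint): Fold angle of the hook (rad): 0 sticking out (along fixture -y), pi/2 folded flat along the bracket plate (along fixture -x), the end stop. It turns clockwise seen from above about a vertical hinge, starts at 0, has about 0.08 N m of friction and stays where it is left. Can be pushed round with a closed gripper on the bar.
- hook_hinge (a point): The hook's hinge axis, at the height of the hook's bar (125 mm), at fixture (35, 190) mm, 10 mm in front of the bracket plate.
- hook_tip (a point): Centre of the 16 mm ball at the end of the hook, a level round steel bar 10 mm in diameter and 100 mm long from the hinge, at 125 mm height.
- gauge: Steel snap gauge: flat inverted U, 60 mm wide (76 at the feet), 88 mm high, 10 mm thick, 0.15 to 0.3 kg, astride the hook's bar 40 to 58 mm from the hinge; lifts straight up off it. Origin: centre of its underside (70 mm high at first); x along its width, y through its thickness (at first along the bar), z up. Slot 16 mm wide, 60 mm deep; above it a solid bridge 28 mm high.
- gauge_mid (a point): Middle of the gauge, 44 mm above its origin.
- tray: Fixed open blue plastic tray, 190 (x) x 250 (y) x 60 mm high, walls and floor 5 mm. Origin: centre of its underside.
- can: Bystander: empty steel can, 90 mm wide, 100 mm high. Origin under its centre.
- block: Bystander: white ceramic block 100 x 60 x 50 mm. Origin under its centre.
- brush: Bystander: brush lying flat beyond the vise, handle along its x.
- carton: Bystander: cardboard box 110 x 90 x 70 mm. Origin under its centre.
Mind the look-alikes: they are no part of the job. There is more than one size of the gauge; the one meant has the size given above.

How it is judged:
By the outcome, as a careful person would: the job done as asked, in the order asked, and still so for the second after the job is handed in, with the robot touching nothing.
It also fails if it takes over 61 s, if anything falls off the work surface, if the arm or the gripper's body presses on something with over 40 N, if the wrist force passes 120 N, or if a joint passes its speed limit or range.

## Robot

A 6-joint arm with a two-finger parallel gripper is mounted at the origin on the work surface. World frame = base frame: x ahead of the robot, y to its left, z up, the work surface at z = 0. Lengths are in mm, angles in degrees, forces in N, time in s.
With the tool pointing down it reaches from about 300 to 850 mm from the base axis. Payload 4.2 kg.
Tool frame: the origin (TCP) lies midway between the tips of the shut fingers; the grasp point (between the pads) lies 19 mm behind it (env.grip_depth is the distance from the TCP to the grasp point, in mm); z points along the fingers, y is the line along which they close (so a half turn about z gives the same grasp; the last joint's range is limited). The gripper opens to 91 mm and grips with 3 to 60 N. Pads are 32 mm wide; open, the fingers measure 118 mm over their backs; the gripper's body (76 mm by 178 mm) begins 60 mm behind the grasp point.
Start: joints at [-1.146, 18.312, 89.639, -0, 72.044, -1.146], TCP at [575.016, 0, 213.976] pointing down, gripper open.
Joint ranges: [-177.97, 177.97], [-48.28, 115.42], [12.27, 149.76], [-77.06, 257.06], [2.81, 150.46], [-146.56, 146.56]. Speed limits (degrees/s): [147.25, 147.25, 180, 180, 180, 180].

## Interface

Orientations are given as [roll, pitch, yaw] about the fixed x, y, z axes, in that order (R = Rz(yaw) Ry(pitch) Rx(roll)).
In Python, from workcell import env, eyes gives the robot as it stands.
- The arm moves only by the tool send_rows, never from a script. Its argument "motion" is a list of rows, each a list of 7 numbers: the shift along the world's x, y, z normalised to -1 to 1, where 1 is 0.5 m, then the turn, a rotation vector about the world's x, y, z normalised to -1 to 1, where 1 is 60 degrees, then the opening, from -1 (shut) to 1 (fully open). A call has 1 to 20 rows; each row is the pose to reach, as a shift and turn from the pose commanded when the call began; what a row does not reach only later rows make up. A row lasts 1/8 s, in which the tool goes at most 62.5 mm and 10.7 degrees, less where a joint would pass 70% of its speed; a pose out of reach is approached as far as the arm can. A call with a number of a shift or a turn outside -1 to 1 is refused whole. A call with a gripper value outside its range is refused whole. The fingers move at their own pace and stop on an object; "squeeze" is the grip in N (left out, the last holds). Time passes only in rows, so rows that repeat a pose let the fingers close. It gives the time, the measured TCP pose, the force, the opening and the grip force at its end, in the units of the state.
- env.state(): the state, without advancing time (a new reading comes with each control period).
- eyes.grab_frame(name): name is "scene" or "side" or "wrist"; returns a dict with "pixels" (400x640x3 uint8, red, green, blue), "depth" (400x640 float32, mm along the optical axis (not along the pixel's ray), 0 where there is no reading), "fx", "fy", "cx", "cy" (pixels), "distortion" ([k1, k2, p1, p2, k3] as OpenCV has them; the pictures are not rectified), "R" (3x3) and "t" (3): a world point X has camera coordinates R X + t; the wrist camera has in their place "T_tool_cam" (4x4, takes a point from camera to tool coordinates, whose origin is the TCP and whose axes are the flange's). Camera axes: x right, y down, z forward; pixel columns grow to the right and rows downward; lengths in mm; the calibration is good to about 2 mm. A picture is of the moment at which its call begins: read the wrist's pose just before it.
- env.job_done(): hands the job in; it is judged then, once.
The state is a dict: "time_s": time; "qpos": joint angles; "qvel": joint speeds; "effort": joint torques, N m; "ee_pos": TCP position; "ee_rot": TCP orientation; "force": force on the tool from outside, world axes, zero at the start; "torque": the same for the moment, N m; "gripper_width": finger opening in mm; "gripper_force": force on a finger pad.
Only numpy, scipy, OpenCV 4.12 (cv2) and the standard library are available. Lean on these libraries where they do the work, as an engineer would, in place of code of your own. Each camera call takes 0.05 s, during which the arm holds its last target. There are 200 camera calls.

## Working session

There is one attempt and no reset: what is moved stays moved. The work goes in short steps, Python scripts to look and compute and a tool call to move; the robot and the scene stay as the last step left them, time stands still between calls to the robot, and variables do not carry over. Pictures are saved under pics/ and viewed, at most 10 in all, crops included, and the job is handed in when it is done.

Besides the shell and the picture viewer there is one more tool, called after "Emit:" by a JSON object that holds its "method" and its "body", one argument or row to a line. send_rows: Moves the arm, as the interface text tells. Its arguments: {"type":"object","properties":{"motion":{"type":"array"},"squeeze":{"type":"number"}},"required":["motion"]}

```bash
mkdir -p pics && ls
cat > h.py <<'E'
import numpy as np, cv2
from workcell import env, eyes
from scipy.spatial.transform import Rotation as Ro
def grab(n):
    s=env.state(); f=eyes.grab_frame(n); f['K']=np.array([[f['fx'],0,f['cx']],[0,f['fy'],f['cy']],[0,0,1.]])
    if n=='wrist':
        T=np.array(f['T_tool_cam']); Rt=Ro.from_euler('xyz',s['ee_rot'],degrees=True).as_matrix()
        Rc=Rt@T[:3,:3]; c=Rt@T[:3,3]+np.array(s['ee_pos'])
        f['Rw'],f['c']=Rc,c
    else:
        R=np.array(f['R']); f['Rw'],f['c']=R.T,-R.T@np.array(f['t'])
    f['D']=np.array(f['distortion']); return f
def rays(f,uv):
    p=cv2.undistortPoints(np.array(uv,float).reshape(-1,1,2),f['K'],f['D']).reshape(-1,2)
    return np.c_[p,np.ones(len(p))]@f['Rw'].T
def plane(f,uv,z):
    d=rays(f,uv); return f['c']+d*((z-f['c'][2])/d[:,2])[:,None]
def depthpts(f,uv):
    uv=np.array(uv,int).reshape(-1,2); return f['c']+rays(f,uv)*f['depth'][uv[:,1],uv[:,0]][:,None]
def cloud(f):
    v,u=np.mgrid[0:400,0:640]; uv=np.c_[u.ravel(),v.ravel()]
    P=depthpts(f,uv).reshape(400,640,3); P[f['depth']<=0]=np.nan; return P
def proj(f,X):
    R=f['Rw'].T; return cv2.projectPoints(np.array(X,float).reshape(-1,1,3),cv2.Rodrigues(R)[0],-R@f['c'],f['K'],f['D'])[0].reshape(-1,2)
def tri(f1,u1,f2,u2):
    A=[];b=[]
    for f,u in((f1,u1),(f2,u2)):
        d=rays(f,[u])[0]; d/=np.linalg.norm(d); M=np.eye(3)-np.outer(d,d); A.append(M); b.append(M@f['c'])
    return np.linalg.lstsq(np.vstack(A),np.hstack(b),rcond=None)[0]
def save(f,n): cv2.imwrite('pics/'+n,cv2.cvtColor(f['pixels'],cv2.COLOR_RGB2BGR))
E
python3 - <<'E'
from h import *
import pickle
print(env.state())
F={}
for n in('scene','side','wrist'):
    f=grab(n);F[n]=f;save(f,n+'0.png');print(n,f['c'],f['Rw'][:,2],f['fx'])
pickle.dump(F,open('F0.pkl','wb'))
E
```

```text
pics
{'time_s': 0.0, 'qpos': array([-1.14643379e+00,  1.83511467e+01,  8.97071092e+01,  2.43252739e-04,
        7.20434285e+01, -1.14583291e+00]), 'qvel': array([-0.01245512,  0.13802936,  0.01000499,  0.07988811,  0.06185893,
       -0.03654931]), 'effort': array([-5.01459035e-04, -4.12465632e+01, -2.31973493e+01,  7.28826877e-02,
        4.58198413e-02, -1.41870069e-04]), 'ee_pos': array([5.74489413e+02, 7.13997631e-03, 2.13120474e+02]), 'ee_rot': array([-1.79898341e+02, -2.26462774e-03,  8.99993219e+01]), 'force': array([0.68634244, 0.05010329, 0.44047569]), 'torque': array([-0.05237939, -0.01344517, -0.03239044]), 'gripper_force': 0.0, 'gripper_width': 91.59227764261894}
scene [1461.35846958  689.9033048   803.62656267] [-0.65415737 -0.55882258 -0.50970134] 416.3661533616766
side [ 237.70257845 -777.9116036   909.77918824] [ 0.3112293   0.65365592 -0.6898335 ] 413.295019242235
wrist [575.33715325  67.04902704 385.19340538] [-0.00101973 -0.23621556 -0.97170014] 299.0825466445997
```

View pics/scene0.png

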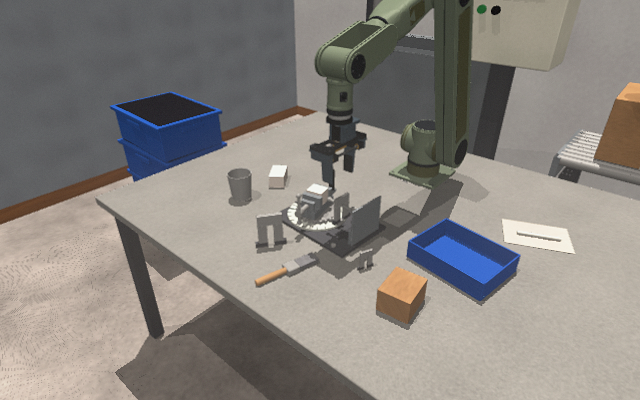

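View pics/side0.png

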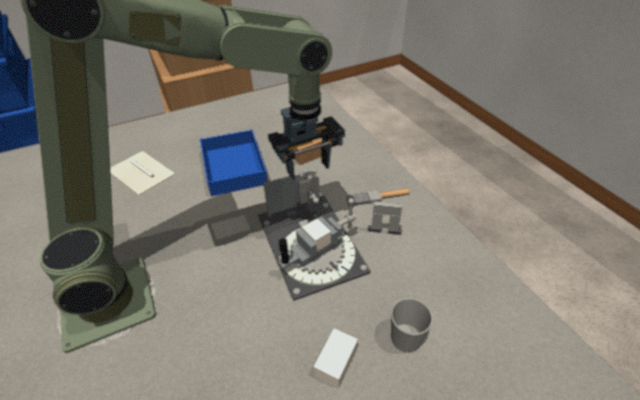

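View pics/wrist0.png

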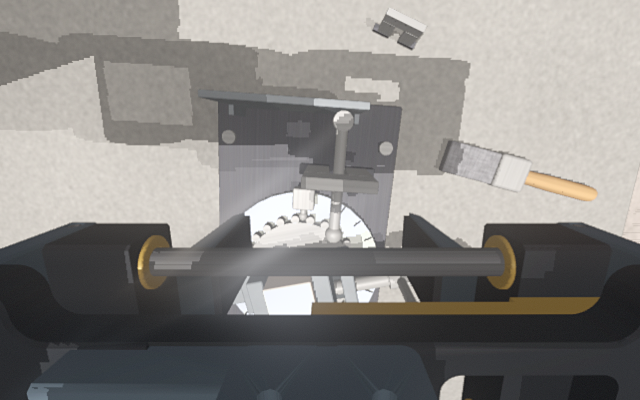

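The scene view shows the vise ring near (318,210), the hook with the gauge at (342,205), the bracket plate at (365,220), and the tray at (463,258). The look-alike gauges are at (270,230) and (366,258). The side view shows the black grip at (284,250), the ring centre near (318,255), the tray at (233,160), and the can and block below. The wrist view shows the hinge at (343,120), the hook ball at (333,236), the gauge on the bar at (340,180), and the bracket edge from (200,95) to (370,107).

```bash
cat > m1.py <<'E'
from h import *
import pickle
from scipy.optimize import least_squares
F=pickle.load(open('F0.pkl','rb'))
s,w,sc=F['side'],F['wrist'],F['scene']
for n,u in(('hinge',(343,120)),('tip',(333,236)),('gaugetop L',(304,180)),('gaugetopR',(376,183)),('brL',(215,95)),('brR',(362,106)),('bolt',(228,136)),('bolt2',(386,148))):
    print(n,depthpts(w,[u])[0].round(1))
# ring: bright pts
for nm in('side','wrist'):
    f=F[nm];P=cloud(f);px=f['pixels'].astype(int)
    m=(abs(P[...,2]-20)<5)&(px.min(2)>170)&(abs(P[...,0]-575)<200)&(abs(P[...,1]-60)<250)
    Q=P[m];print(nm,len(Q),Q.mean(0))
    # rim: fit outer circle via robust radius
    Q=Q[:,:2]; c=np.median(Q,0)
    h=cv2.convexHull(Q.astype(np.float32)).reshape(-1,2)
    r=least_squares(lambda p:np.hypot(*(h-p[:2]).T)-104,[*c],loss='soft_l1',f_scale=2);print('centre',r.x,np.abs(r.fun).mean())
    r=cv2.minEnclosingCircle(Q.astype(np.float32));print(r)
# tray
for nm in('side','scene'):
    f=F[nm];P=cloud(f);hsv=cv2.cvtColor(f['pixels'],cv2.COLOR_RGB2HSV)
    m=(hsv[...,0]>105)&(hsv[...,0]<125)&(hsv[...,1]>150)&(P[...,2]>-10)&(P[...,2]<80)&(P[...,0]>200)&(P[...,0]<1000)&(P[...,1]<700)
    Q=P[m];t=Q[Q[:,2]>50];print(nm,len(Q),np.percentile(Q[:,2],[1,50,99]),cv2.minAreaRect(t[:,:2].astype(np.float32)))
# grip: dark pts in side
f=s;P=cloud(f);px=f['pixels'].astype(int)
m=(px.max(2)<45)&(P[...,2]>70)&(P[...,2]<150)&(abs(P[...,0]-530)<120)&(abs(P[...,1]-0)<150)
ys,xs=np.nonzero(m);print('grip',m.sum(),P[m].mean(0),P[m][:,2].max(), xs.min(),xs.max(),ys.min(),ys.max())
for nm,(x0,y0,x1,y1) in(('side',(230,150,390,310)),('scene',(250,160,400,290))):
    im=cv2.resize(F[nm]['pixels'][y0:y1,x0:x1],None,fx=4,fy=4,interpolation=cv2.INTER_CUBIC)
    cv2.imwrite(f'pics/{nm}c.png',im[...,::-1])
E
python3 m1.py
```

```text
hinge [588.3  73.4 138.1]
tip [581.  -26.  134.4]
gaugetop L [557.9  28.5 158.9]
gaugetopR [613.2  26.2 158.6]
brL [488.2  92.2 139.5]
brR [603.   84.  139.5]
bolt [457.3  58.   20. ]
bolt2 [646.9  43.9  19. ]
side 539 [ 540.35341119 -143.33475635   19.50658498]
centre [ 538.30824756 -113.11628084] 4.725408788995735
((538.881103515625, -116.54109191894531), 103.09636688232422)
wrist 3730 [606.40823242 -30.96763234  20.35641956]
centre [594.18980501 -40.97141424] 46.644811900347904
((616.1625366210938, -69.5728759765625), 191.60865783691406)
side 3055 [ 0.12166876  7.17352874 59.37509239] ((454.33013916015625, 369.24005126953125), (256.9205627441406, 183.69265747070312), 80.85139465332031)
scene 3248 [-7.70175174  5.04798692 60.51566467] ((411.25201416015625, -584.5848388671875), (2186.089599609375, 218.9904022216797), 87.3392562866211)
grip 157 [ 453.08884071 -121.46100281  105.92482631] 141.91075939430596 280 321 199 261
```

View pics/sidec.png

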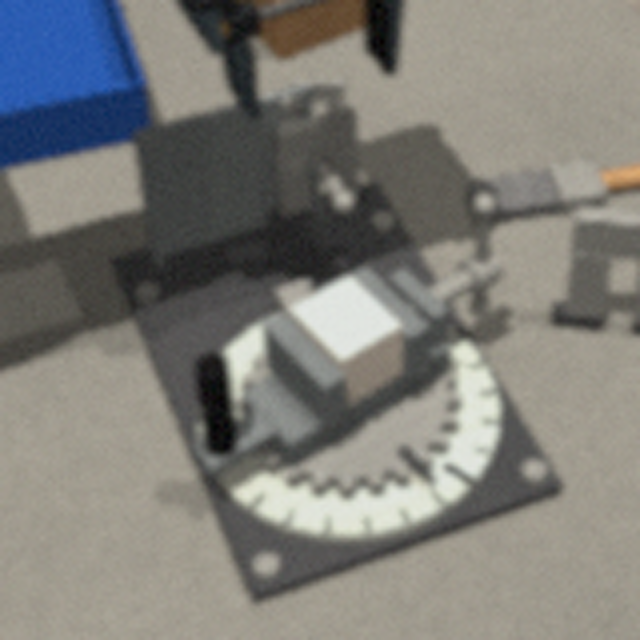

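The enlarged side view shows the grip top at (284,240) full-frame and the tommy ball at (351,200). The pointer is near (333,264), with the long tick at about (345,269).

Run:
```python
from h import *
import pickle
F=pickle.load(open('F0.pkl','rb'))
s,w,sc=F['side'],F['wrist'],F['scene']
O=np.array([539,-113.8]);a=np.radians(-4.2)
def rel(n,p):
    d=p[:2]-O; print(n,p.round(1),'r',np.hypot(*d).round(1),'ang',(np.degrees(np.arctan2(d[1],d[0]))+4.2).round(1))
rel('grip',plane(s,[(283.7,239.5)],140)[0]);rel('gripbase',plane(s,[(285,261)],61)[0])
rel('tommy',plane(s,[(351,200)],145)[0]);rel('pointer',plane(s,[(332.5,264)],35)[0]);rel('mark',plane(s,[(345,269)],20)[0])
# gauge top points from wrist, in fixture-ish region
P=cloud(w);m=(P[...,2]>150)&(P[...,2]<165)&(abs(P[...,0]-585)<70)&(abs(P[...,1]-25)<40)
Q=P[m];print('gauge w',len(Q),Q.mean(0),cv2.minAreaRect(Q[:,:2].astype(np.float32)))
for f in(s,sc):
    P=cloud(f);m=(P[...,2]>140)&(P[...,2]<165)&(abs(P[...,0]-585)<60)&(abs(P[...,1]-25)<30)
    Q=P[m];print('gauge',len(Q),Q.mean(0) if len(Q) else '',cv2.minAreaRect(Q[:,:2].astype(np.float32)) if len(Q) else'')
print(proj(sc,[[585,27,158],[588,73,125]]),proj(s,[[585,27,158]]))
im=cv2.resize(sc['pixels'][160:310,250:400],None,fx=4,fy=4,interpolation=cv2.INTER_CUBIC)
# tray from side details
P=cloud(s);hsv=cv2.cvtColor(s['pixels'],cv2.COLOR_RGB2HSV)
for f in(s,sc):
    P=cloud(f);hsv=cv2.cvtColor(f['pixels'],cv2.COLOR_RGB2HSV)
    m=(hsv[...,0]>105)&(hsv[...,0]<125)&(hsv[...,1]>150)&(abs(P[...,2]-57)<5)&(abs(P[...,0]-450)<250)&(P[...,1]<600)&(P[...,1]>100)
    print(cv2.minAreaRect(P[m][:,:2].astype(np.float32)),np.percentile(P[m][:,:2],[2,98],axis=0))
```

```text
grip [ 442.6 -134.4  140. ] r 98.6 ang -163.8
gripbase [ 438.3 -137.3   61. ] r 103.4 ang -162.6
tommy [655.5 -92.7 145. ] r 118.4 ang 14.5
pointer [ 552.1 -184.2   35. ] r 71.6 ang -75.3
mark [ 579.3 -203.7   20. ] r 98.5 ang -61.7
gauge w 1117 [585.08223675  25.50139678 158.39798247] ((585.1432495117188, 24.82988739013672), (10.46259880065918, 59.65598678588867), 86.01976013183594)
gauge 147 [583.64599261  18.64301008 151.30336832] ((585.0935668945312, 19.907615661621094), (14.28718090057373, 60.348636627197266), 83.00458526611328)
gauge 99 [587.3113178   29.05269636 150.41898941] ((584.3353881835938, 27.576446533203125), (13.514626502990723, 62.877201080322266), 83.54937744140625)
[[341.4572516  195.84925067]
 [352.56661663 210.59760806]] [[307.91127569 178.38478361]]
((454.22003173828125, 368.556396484375), (253.6949005126953, 183.69265747070312), 80.85139465332031) [[349.0946065  232.73944939]
 [555.68557619 499.88088583]]
((456.1462097167969, 374.4359436035156), (251.5665740966797, 195.96694946289062), 79.85786437988281) [[348.51440946 244.5311671 ]
 [565.00468911 507.82250314]]
```

View pics/scenec.png

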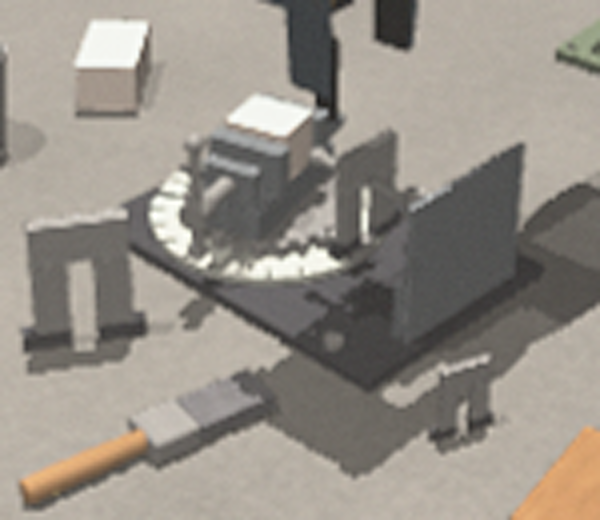

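Both views agree. The fixture origin is about (539,-114) with yaw -4.2°, and the vise sits at -15°. The gauge top is at (585,25,158) and the tray centre at (455,371). The gauge meant is the one on the hook, 60 mm wide. Next I align over it and go down.

Emit:
{"method": "send_rows", "body": {
  "motion": [
    [0.02,0.05,0,0,0,-0.07,1],
    [0.02,0.05,0,0,0,-0.07,1],
    [0.02,0.05,-0.06,0,0,-0.07,1],
    [0.02,0.05,-0.12,0,0,-0.07,1],
    [0.02,0.05,-0.176,0,0,-0.07,1],
    [0.02,0.05,-0.176,0,0,-0.07,1],
    [0.02,0.05,-0.176,0,0,-0.07,1],
    [0.02,0.05,-0.176,0,0,-0.07,0.2],
    [0.02,0.05,-0.176,0,0,-0.07,0],
    [0.02,0.05,-0.176,0,0,-0.07,0],
    [0.02,0.05,-0.176,0,0,-0.07,0],
    [0.02,0.05,-0.176,0,0,-0.07,0],
    [0.02,0.05,-0.176,0,0,-0.07,0]
  ],
  "squeeze": 30
}}

```text
time_s: 1.78
ee_pos: [585.1, 25.0, 126.2]
ee_rot: [180.0, 0.0, 85.8]
force: [-0.7, -0.9, 2.1]
gripper_width: 59.9
gripper_force: 30.0
```

Emit:
{"method": "send_rows", "body": {
  "motion": [
    [0,0,0.03,0,0,0,0],
    [0,0,0.08,0,0,0,-0.1],
    [0,0,0.14,0,0,0,-0.1],
    [0,0,0.2,0,0,0,-0.1],
    [0,0,0.2,0,0,0,-0.1],
    [0,0,0.2,0,0,0,-0.1]
  ]
}}

```text
time_s: 2.52
ee_pos: [584.3, 25.0, 224.9]
ee_rot: [-179.9, 0.0, 85.8]
force: [-1.1, 0.7, -1.5]
gripper_width: 60.0
gripper_force: 30.0
```

Emit:
{"method": "send_rows", "body": {
  "motion": [
    [-0.026,0.069,0,0,0,0,-0.1],
    [-0.052,0.138,0,0,0,0,-0.1],
    [-0.078,0.207,0,0,0,0,-0.1],
    [-0.104,0.277,0,0,0,0,-0.1],
    [-0.13,0.346,0,0,0,0,-0.1],
    [-0.156,0.415,0,0,0,0,-0.1],
    [-0.182,0.484,0,0,0,0,-0.1],
    [-0.208,0.553,0,0,0,0,-0.1],
    [-0.234,0.622,0,0,0,0,-0.1],
    [-0.26,0.692,0,0,0,0,-0.1],
    [-0.26,0.692,-0.06,0,0,0,-0.1],
    [-0.26,0.692,-0.13,0,0,0,-0.1],
    [-0.26,0.692,-0.2,0,0,0,-0.1],
    [-0.26,0.692,-0.26,0,0,0,-0.1],
    [-0.26,0.692,-0.29,0,0,0,-0.1],
    [-0.26,0.692,-0.305,0,0,0,-0.1],
    [-0.26,0.692,-0.315,0,0,0,-0.1],
    [-0.26,0.692,-0.32,0,0,0,-0.1],
    [-0.26,0.692,-0.32,0,0,0,-0.1]
  ]
}}

```text
time_s: 4.9
ee_pos: [455.3, 371.2, 66.5]
ee_rot: [180.0, -0.0, 85.8]
force: [-1.2, 0.3, -0.6]
gripper_width: 60.2
gripper_force: 30.0
```

Emit:
{"method": "send_rows", "body": {
  "motion": [
    [0,0,-0.004,0,0,0,-0.1],
    [0,0,-0.008,0,0,0,-0.1],
    [0,0,-0.01,0,0,0,-0.1],
    [0,0,-0.01,0,0,0,-0.1]
  ]
}}

```text
time_s: 5.4
ee_pos: [455.0, 371.0, 61.4]
ee_rot: [180.0, -0.0, 85.8]
force: [-1.3, -0.7, 3.0]
gripper_width: 59.6
gripper_force: 30.0
```

Emit:
{"method": "send_rows", "body": {
  "motion": [
    [0,0,0,0,0,0,0.3],
    [0,0,0,0,0,0,0.9],
    [0,0,0,0,0,0,0.9],
    [0,0,0,0,0,0,0.9],
    [0,0,0.04,0,0,0,0.9],
    [0,0,0.12,0,0,0,0.9],
    [0,0,0.22,0,0,0,0.9],
    [0,0,0.33,0,0,0,0],
    [0,0,0.33,0,0,0,-1]
  ]
}}

```text
time_s: 6.52
ee_pos: [457.1, 372.7, 231.1]
ee_rot: [179.5, -0.4, 85.8]
force: [0.4, 0.4, -1.6]
gripper_width: 69.5
gripper_force: 0.0
```

Run:
```python
from h import *
f=grab('side');save(f,'side1.png');g=grab('wrist');a=np.hstack([f['pixels'][100:400,130:430],cv2.resize(g['pixels'],(480,300))])
cv2.imwrite('pics/c1.png',a[...,::-1]);print(env.state()['ee_pos'],env.state()['gripper_width'])
```

```text
[454.89915885 370.91853171 226.01134043] 61.498610145618386
```

View pics/c1.png

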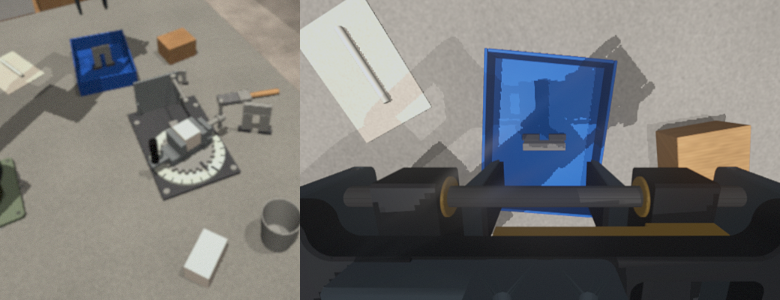

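The gauge stands in the tray: side crop (103,58), wrist crop (543,142). The hook is free and has not moved. Next I move the closed gripper to the +x side of the bar.

Emit:
{"method": "send_rows", "body": {
  "motion": [
    [0.034,-0.074,0,0,0,0,-1],
    [0.068,-0.148,0,0,0,0,-1],
    [0.1,-0.222,0,0,0,0,-1],
    [0.134,-0.296,0,0,0,0,-1],
    [0.168,-0.37,0,0,0,0,-1],
    [0.2,-0.444,0,0,0,0,-1],
    [0.234,-0.518,0,0,0,0,-1],
    [0.268,-0.592,0,0,0,0,-1],
    [0.3,-0.666,0,0,0,0,-1],
    [0.334,-0.738,0,0,0,0,-1],
    [0.334,-0.738,0,0,0,0,-1],
    [0.334,-0.738,-0.08,0,0,0,-1],
    [0.334,-0.738,-0.16,0,0,0,-1],
    [0.334,-0.738,-0.22,0,0,0,-1],
    [0.334,-0.738,-0.22,0,0,0,-1],
    [0.334,-0.738,-0.22,0,0,0,-1]
  ]
}}

```text
time_s: 8.62
ee_pos: [622.3, 2.6, 116.6]
ee_rot: [180.0, -0.0, 85.8]
force: [0.4, -0.4, 0.4]
gripper_width: 0.4
gripper_force: 0.0
```

Run:
```python
from h import *
s=env.state();print(s['ee_pos'],s['gripper_width'])
H=np.array([588.3,73.4]);p0=np.array([622,2.])
for ph in range(0,91,10):
    a=np.radians(-94.2-ph);off=20 if ph<80 else 19
    p=H+70*np.array([np.cos(a),np.sin(a)])+off*np.array([-np.sin(a),np.cos(a)])
    print(ph,p.round(1),((p-p0)/500).round(3))
```

```text
[622.33185948   2.59865588 116.59794303] 0.35901318820663497
0 [603.1   2.1] [-0.038  0.   ]
10 [590.5   0.6] [-0.063 -0.003]
20 [577.8   1.4] [-0.088 -0.001]
30 [565.5   4.3] [-0.113  0.005]
40 [553.8   9.3] [-0.136  0.015]
50 [543.2  16.2] [-0.158  0.028]
60 [534.   24.9] [-0.176  0.046]
70 [526.4  35.1] [-0.191  0.066]
80 [520.6  47.4] [-0.203  0.091]
90 [517.1  59.6] [-0.21   0.115]
```

Emit:
{"method": "send_rows", "body": {
  "motion": [
    [-0.02,0,0,0,0,0,-1],
    [-0.038,0,0,0,0,0,-1],
    [-0.05,-0.002,0,0,0,0,-1],
    [-0.063,-0.003,0,0,0,0,-1],
    [-0.076,-0.002,0,0,0,0,-1],
    [-0.088,-0.001,0,0,0,0,-1],
    [-0.1,0.002,0,0,0,0,-1],
    [-0.113,0.005,0,0,0,0,-1],
    [-0.125,0.01,0,0,0,0,-1],
    [-0.136,0.015,0,0,0,0,-1],
    [-0.147,0.021,0,0,0,0,-1],
    [-0.158,0.028,0,0,0,0,-1],
    [-0.167,0.037,0,0,0,0,-1],
    [-0.176,0.046,0,0,0,0,-1],
    [-0.184,0.056,0,0,0,0,-1],
    [-0.191,0.066,0,0,0,0,-1],
    [-0.197,0.078,0,0,0,0,-1],
    [-0.203,0.091,0,0,0,0,-1],
    [-0.207,0.1,0,0,0,0,-1],
    [-0.207,0.1,0,0,0,0,-1]
  ]
}}

```text
time_s: 11.12
ee_pos: [517.9, 52.6, 115.9]
ee_rot: [-179.9, -0.0, 85.8]
force: [0.2, -0.0, 0.2]
gripper_width: 0.3
gripper_force: 0.0
```

Emit:
{"method": "send_rows", "body": {
  "motion": [
    [0,0.006,0,0,0,0,-1],
    [0,0.01,0,0,0,0,-1],
    [0,0.014,0,0,0,0,-1],
    [0,0.018,0,0,0,0,-1],
    [0,0.018,0,0,0,0,-1]
  ]
}}

```text
time_s: 11.75
ee_pos: [518.1, 55.1, 115.9]
ee_rot: [-180.0, 0.7, 86.0]
force: [0.1, -19.2, 2.2]
gripper_width: 0.5
gripper_force: 10.0
```

Run:
```python
from h import *
f=grab('side');g=grab('wrist');sc=grab('scene')
a=cv2.resize(f['pixels'][140:290,225:375],(400,400),interpolation=cv2.INTER_CUBIC);b=cv2.resize(sc['pixels'][150:300,250:400],(400,400),interpolation=cv2.INTER_CUBIC)
cv2.imwrite('pics/c2.png',np.hstack([a,b])[...,::-1])
print(proj(f,[[588,73,125],[488,80.5,125]]),proj(sc,[[588,73,125],[488,80.5,125]]))
```

```text
[[302.56083444 177.53808001]
 [269.63207313 186.58517073]] [[352.56661663 210.59760806]
 [373.29269392 198.51824814]]
```

View pics/c2.png

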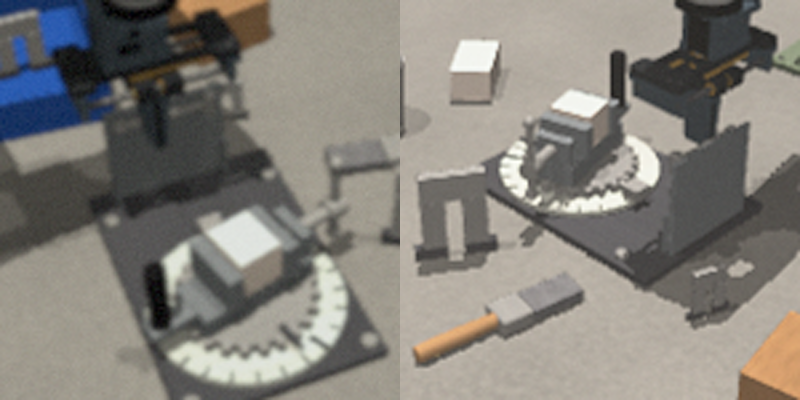

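The fold stop was felt at 19 N with TCP y = 55, where it was expected. In the crops, the bar lies along the plate, and the grip top shows at side (282,239) and scene (331,171). I back off, turn the tool, and move above the grip.

Emit:
{"method": "send_rows", "body": {
  "motion": [
    [0,-0.02,0,0,0,0,-1],
    [0,-0.06,0,0,0,0,-1],
    [0,-0.06,0.04,0,0,0,-0.5],
    [0,-0.06,0.12,0,0,0,0],
    [0,-0.06,0.22,0,0,0,0],
    [-0.03,-0.12,0.22,0,0,-0.17,0.2],
    [-0.06,-0.2,0.22,0,0,-0.34,0.2],
    [-0.1,-0.27,0.22,0,0,-0.5,0.2],
    [-0.13,-0.34,0.22,0,0,-0.67,0.2],
    [-0.158,-0.389,0.22,0,0,-0.84,0.2],
    [-0.158,-0.389,0.22,0,0,-1,0.2],
    [-0.158,-0.389,0.22,0,0,-1,0.2]
  ]
}}

```text
time_s: 13.4
ee_pos: [439.5, -133.5, 226.0]
ee_rot: [-180.0, -0.0, 25.9]
force: [0.4, -0.5, -0.3]
gripper_width: 54.5
gripper_force: 0.0
```

Run:
```python
from h import *
import pickle
f=grab('side');sc=grab('scene');w=grab('wrist');s=env.state();print(s['ee_pos'],s['ee_rot'],s['qpos'].round())
pickle.dump((f,sc,w),open('F1.pkl','wb'))
print('grip top tri',tri(f,(282.4,239.4),sc,(331.4,170.6)))
H=np.array([588.3,73.4]);O=np.array([539,-113.8])
for n,g in(('side',f),('scene',sc),('wrist',w)):
    P=cloud(g);d=P[...,:2]-H;u=np.array([-.9973,.0732]);v=np.array([.0732,.9973]);al=d@u;la=d@v
    m=(P[...,2]>124)&(P[...,2]<136)&(al>15)&(al<115)&(abs(la)<35)&(la<6)
    print(n,m.sum(),np.percentile(al[m],[5,95]) if m.any() else'',np.percentile(la[m],[5,50,95]) if m.any() else'')
    m=(P[...,2]>95)&(P[...,2]<138)&(g['pixels'].max(2)<50)&(np.hypot(P[...,0]-440,P[...,1]+134)<25)
    print(' grip',m.sum(),P[m].mean(0) if m.any() else '',P[m].min(0) if m.any() else '',P[m].max(0) if m.any() else '')
a=cv2.resize(f['pixels'][140:300,225:385],(400,400),interpolation=cv2.INTER_CUBIC)
cv2.imwrite('pics/c3.png',np.hstack([a,w['pixels'][:,120:520]])[...,::-1])
```

```text
[ 439.677015   -133.13212008  225.95582096] [-1.79987435e+02 -1.37761807e-02  2.59464210e+01] [-18.   7. 103.   0.  70.  46.]
grip top tri [ 440.69881557 -129.73639018  136.66045513]
side 12 [46.44353231 61.15410449] [-10.20623564  -7.69614529  -4.77907925]
 grip 90 [ 436.00921735 -142.53832314  118.76646283] [ 428.84558817 -148.46380183   96.31662094] [ 445.80578747 -127.66925033  137.87216675]
scene 31 [ 22.52955862 104.03818021] [-3.21539264  1.91769664  5.15304107]
 grip 29 [ 445.41796618 -127.27257806  113.92953685] [ 438.66778494 -137.17332131   95.86085742] [ 455.25113219 -117.7908192   136.24874854]
wrist 933 [ 66.73442969 104.38861678] [-7.86131833 -3.75612829  2.11843479]
 grip 0
```

View pics/c3.png

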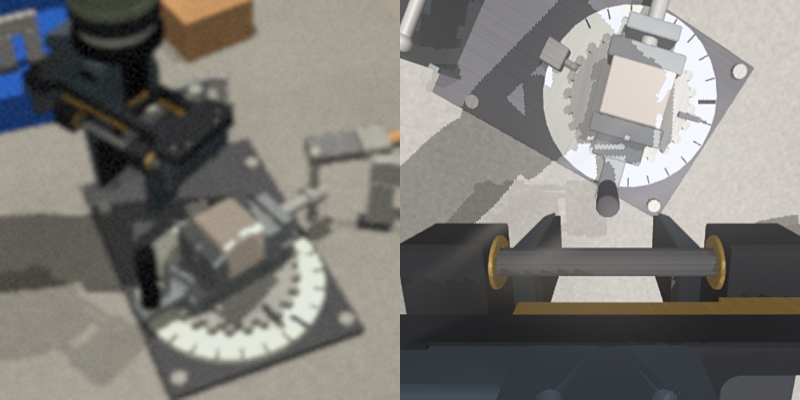

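The wrist view shows the grip's top disc at (327,200) full-frame. The folded hook's ball is at about (125,30), along the plate.

Run:
```python
from h import *
import pickle
f,sc,w=pickle.load(open('F1.pkl','rb'))
for u in [(327,195),(327,200)]: print('grip',plane(w,[u],140),depthpts(w,[u]))
H=np.array([588.3,73.4]);P=cloud(w);d=P[...,:2]-H;u=np.array([-.9973,.0732]);v=np.array([.0732,.9973]);al=d@u;la=d@v
for lo in range(55,115,6):
    m=(P[...,2]>122)&(P[...,2]<150)&(al>lo)&(al<lo+6)&(abs(la)<30)
    if m.any(): print(lo,m.sum(),np.percentile(la[m],[2,50,98]).round(1),np.percentile(P[m][:,2],[5,95]).round(1))
sel=(P[...,2]>134)&(P[...,2]<142)&(abs(la-10)<12)&(al>50)&(al<130)
print('plate',sel.sum(),np.percentile(la[sel],[2,50,98]) if sel.any() else '')
```

```text
grip [[ 448.41520941 -128.92808439  140.        ]] [[ 448.66819653 -128.80325736  141.26896426]]
grip [[ 444.33452034 -130.92091506  140.        ]] [[ 444.6605147  -130.76018653  141.51493159]]
61 54 [-6.3 -5.  -1.9] [124.6 131.6]
67 152 [-6.1 -2.4 10. ] [123.6 132.1]
73 263 [-6.1  8.4 12. ] [123.8 138.2]
79 306 [-6.1  9.  14.6] [124.2 138.9]
85 301 [-6.1  9.  14.8] [123.9 138.6]
91 319 [-7.8  8.7 14.3] [124.2 138.9]
97 335 [-9.   2.5 14.3] [126.4 138.8]
103 249 [-7.5  9.1 14.7] [124.6 138.9]
109 172 [ 8.3  9.6 14.6] [123.9 139.2]
plate 635 [ 0.84433847 10.51756043 15.06063202]
```

The hook is fully folded, with the bar parallel to the plate and about 10 mm in front of it. Next I go down on the grip and close gently.

Emit:
{"method": "send_rows", "body": {
  "motion": [
    [0.004,0.003,0,0,0,-0.13,0.4],
    [0.004,0.003,0,0,0,-0.25,0.4],
    [0.004,0.003,-0.06,0,0,-0.25,0.4],
    [0.004,0.003,-0.12,0,0,-0.25,0.4],
    [0.004,0.003,-0.18,0,0,-0.25,0.4],
    [0.004,0.003,-0.23,0,0,-0.25,0.4],
    [0.004,0.003,-0.256,0,0,-0.25,0.4],
    [0.004,0.003,-0.256,0,0,-0.25,0.4],
    [0.004,0.003,-0.256,0,0,-0.25,-0.4],
    [0.004,0.003,-0.256,0,0,-0.25,-0.7],
    [0.004,0.003,-0.256,0,0,-0.25,-0.7],
    [0.004,0.003,-0.256,0,0,-0.25,-0.7],
    [0.004,0.003,-0.256,0,0,-0.25,-0.7]
  ],
  "squeeze": 20
}}

```text
time_s: 15.18
ee_pos: [441.7, -133.1, 98.2]
ee_rot: [179.9, -0.0, 10.9]
force: [-1.3, -4.8, 1.8]
gripper_width: 21.7
gripper_force: 20.0
```

Run:
```python
import numpy as np
O=np.array([538.8,-113.8]);p0=np.array([441.5,-132]);R=102
# at start radial offset kept: R=distance of actual tcp
r=np.hypot(*(p0-O));print(r,np.degrees(np.arctan2(*(p0-O)[::-1]))%360)
for k in range(0,85,5):
    a=np.radians(190.8+k);p=O+100.5*np.array([np.cos(a),np.sin(a)]);print(k,p.round(1),((p-p0)/500).round(3),round(k/60,3))
```

```text
98.98752446646998 190.59476571233714
0 [ 440.1 -132.6] [-0.003 -0.001] 0.0
5 [ 442.1 -141.2] [ 0.001 -0.018] 0.083
10 [ 444.9 -149.5] [ 0.007 -0.035] 0.167
15 [ 448.3 -157.5] [ 0.014 -0.051] 0.25
20 [ 452.5 -165.3] [ 0.022 -0.067] 0.333
25 [ 457.3 -172.6] [ 0.032 -0.081] 0.417
30 [ 462.7 -179.5] [ 0.042 -0.095] 0.5
35 [ 468.7 -185.8] [ 0.054 -0.108] 0.583
40 [ 475.3 -191.7] [ 0.068 -0.119] 0.667
45 [ 482.3 -196.9] [ 0.082 -0.13 ] 0.75
50 [ 489.8 -201.5] [ 0.097 -0.139] 0.833
55 [ 497.6 -205.5] [ 0.112 -0.147] 0.917
60 [ 505.7 -208.7] [ 0.128 -0.153] 1.0
65 [ 514.1 -211.2] [ 0.145 -0.158] 1.083
70 [ 522.7 -213. ] [ 0.162 -0.162] 1.167
75 [ 531.4 -214. ] [ 0.18  -0.164] 1.25
80 [ 540.2 -214.3] [ 0.197 -0.165] 1.333
```

Emit:
{"method": "send_rows", "body": {
  "motion": [
    [0.001,-0.018,0,0,0,0.083,-0.7],
    [0.007,-0.035,0,0,0,0.167,-0.7],
    [0.014,-0.051,0,0,0,0.25,-0.7],
    [0.022,-0.067,0,0,0,0.333,-0.7],
    [0.032,-0.081,0,0,0,0.417,-0.7],
    [0.042,-0.095,0,0,0,0.5,-0.7],
    [0.054,-0.108,0,0,0,0.583,-0.7],
    [0.068,-0.119,0,0,0,0.667,-0.7],
    [0.082,-0.13,0,0,0,0.75,-0.7],
    [0.097,-0.139,0,0,0,0.833,-0.7],
    [0.112,-0.147,0,0,0,0.917,-0.7],
    [0.128,-0.153,0,0,0,1,-0.7],
    [0.128,-0.153,0,0,0,1,-0.7]
  ]
}}

```text
time_s: 16.8
ee_pos: [506.3, -208.4, 98.2]
ee_rot: [179.9, -0.0, 70.8]
force: [1.9, 0.3, 1.5]
gripper_width: 21.4
gripper_force: 20.0
```

Emit:
{"method": "send_rows", "body": {
  "motion": [
    [0.017,-0.005,0,0,0,0.083,-0.7],
    [0.034,-0.009,0,0,0,0.167,-0.7],
    [0.052,-0.011,0,0,0,0.25,-0.7],
    [0.052,-0.011,0,0,0,0.25,-0.7],
    [0.052,-0.011,0,0,0,0.25,-0.7]
  ]
}}

```text
time_s: 17.42
ee_pos: [531.6, -213.8, 98.2]
ee_rot: [179.9, -0.0, 85.7]
force: [1.4, 2.1, 2.5]
gripper_width: 21.4
gripper_force: 20.0
```

Emit:
{"method": "send_rows", "body": {
  "motion": [
    [0,0,0,0,0,0,0],
    [0,0,0,0,0,0,0.4],
    [0,0,0,0,0,0,0.4],
    [0,0,0,0,0,0,0.4],
    [0,0,0.05,0,0,0,0.4],
    [0,0,0.14,0,0,0,0.4],
    [0,0,0.25,0,0,0,0.4],
    [0,0,0.3,0,0,0,0.4],
    [0,0,0.3,0,0,0,0.4],
    [0,0,0.3,0,0,0,0.4]
  ]
}}

```text
time_s: 18.68
ee_pos: [530.7, -213.7, 246.4]
ee_rot: [-179.9, -0.0, 85.8]
force: [0.9, 0.8, -0.8]
gripper_width: 63.8
gripper_force: 0.0
```

Run:
```python
from h import *
import pickle
w=grab('wrist');f=grab('side');pickle.dump((w,f),open('F2.pkl','wb'))
a=cv2.resize(f['pixels'][140:300,130:370],(450,300),interpolation=cv2.INTER_CUBIC)
b=w['pixels'][0:300,145:495];cv2.imwrite('pics/c4.png',np.hstack([a,b])[...,::-1]);print(env.state()['time_s'],env.state()['ee_pos'])
O=np.array([538.8,-113.8]);
for t in(45,60,75):
    for r,z,o in((117,145,30),(92,35,-60)):
        a=np.radians(o+t-4.2);X=[*(O+r*np.array([np.cos(a),np.sin(a)])),z];print(t,r,proj(w,[X])[0].round()-[145,0]+[450,0],proj(f,[X])[0].round(1))
```

```text
18.775 [ 530.63667315 -213.63777277  245.95813018]
45 117 [671. -65.] [310.2 189.2]
45 92 [704. 121.] [349.4 243.8]
60 117 [632. -71.] [299.4 191.2]
60 92 [707. 100.] [346.8 237.4]
75 117 [593. -65.] [289.5 195.1]
75 92 [706.  80.] [342.2 231.9]
```

View pics/c4.png

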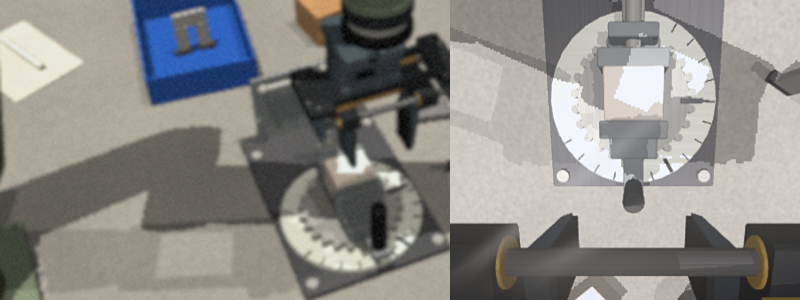

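The pointer is at (705,100) in the crop, exactly on the 60° prediction of (707,100). The long zero tick is at (668,163). The gauge still stands in the tray, and the gripper is clear of everything.

```bash
python3 -c "
from workcell import env
print(env.job_done())"
```

```text
the job is handed in; nothing more can be done
None
```

The job is handed in, though the hand-in gave no verdict: the gauge stands in the blue tray, the hook is folded flat, and the vise is let go and seated at 60° (four clicks past zero), at about 19 s of the 61 s allowed.

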